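# Unlock and hold open the lid of the ultrasonic cleaner

### The arm

A 6-joint arm with a two-finger parallel gripper is mounted at the origin on a cart in front of the work surface, level with it; the furniture and walls round the work are solid. World frame = base frame: x ahead of the robot, y to its left, z up, the work surface at z = 0. Lengths are in m, angles in degrees, forces in N, time in s.
With the tool pointing down it reaches from about 0.3 to 0.75 m from the base axis. Payload 8.5 kg.
Tool frame: the origin (TCP) lies between the finger pads; the fingertips stand env.finger_overhang ahead of it and the grasp point (between the pads) lies 2 mm behind it (env.finger_overhang is the distance from the TCP to the fingertips, in m); z points along the fingers, y is the line along which they close (so a half turn about z gives the same grasp; the last joint's range is limited). The gripper opens to 85 mm and grips with 20 to 120 N. Pads are 22 mm wide; open, the fingers measure 114 mm over their backs; the gripper's body (76 mm by 85 mm) begins 54 mm behind the grasp point. The pads swing forward as they close: fully open they stand 13 mm farther back than shut.
Start: joints at [59.169, 21.807, 74.336, -0, 83.858, -12.336], TCP at [0.174, 0.522, 0.248] pointing down, gripper open.
Joint ranges: [-178.18, 178.18], [-50.72, 133.34], [12.68, 142.11], [-81.47, 261.47], [9.98, 163.14], [-165.26, 165.26]. Speed limits (degrees/s): [136.94, 136.94, 180, 180, 180, 180].

### API

Orientations are given as a 3x3 rotation matrix whose columns are the frame's x, y, z axes.
In Python, from rig import env gives the robot as it stands. The module is installed in compiled form; this text tells all that it offers.
- The arm moves only by the tool jog_arm, never from a script. Its arguments are lists of equal length, an entry for each row: "hand": the finger opening in m, from 0 to 0.0854; "travel": the shift along the world's x, y, z in m, a list of three; "yaw": the turn about the world's z in rad. A call has exactly 5 rows; each row shifts and turns the commanded pose from where the row before left it; what a row does not reach is not made up. A row lasts 1/8 s, in which the tool goes at most 62.5 mm and 10.7 degrees, less where a joint would pass 70% of its speed; a pose out of reach is approached as far as the arm can. A call is refused whole if a number of a shift passes 0.0625 or a number of a turn 0.188, either way. A call with a gripper value outside its range is refused whole. The fingers move at their own pace and stop on an object; "grip_force" is the grip in N (left out, the last holds). Time passes only in rows, so rows that do not move let the fingers close, or fill a call up. It gives the time, the measured TCP pose, the force, the opening and the grip force at its end, in the units of the state.
- env.observe(): the state, without advancing time (a new reading comes with each control period).
- env.get_image(name): name is "side" or "top"; returns the picture (420x560x3 uint8, red, green, blue); there is no depth.
- env.calibration(name): a dict with "fx", "fy", "cx", "cy" (pixels), "position" and "rotation" of the camera in the world. Camera axes: x right, y down, z forward; pixel columns grow to the right and rows downward; lengths in m; the calibration is good to about 2 mm. A picture is of the moment at which its call begins. calibration takes no time and is no camera call.
- env.close_job(): hands the job in; it is judged then, once.
The state is a dict: "time_s": time; "q": joint angles; "qvel": joint speeds; "joint_efforts": joint torques, N m; "position": TCP position; "tool_rot": TCP orientation; "ft_force": force on the tool from outside, world axes, zero at the start; "wrist_torque": the same for the moment, N m; "grip_width": finger opening in m; "gripper_force": force on a finger pad.
Only numpy, scipy, OpenCV 4.12 (cv2) and the standard library are available. Lean on these libraries where they do the work, as an engineer would, in place of code of your own. Each camera call takes 0.05 s, during which the arm holds its last target. There are 200 camera calls.

### The job

The rings in the ultrasonic cleaner are to be looked over, and its lid falls shut by itself. With the lid still shut, slide the orange transport lock on the cleaner's right-hand strip all the way back, away from you, to its end stop; then raise the lid by its black bar handle to 50 degrees from shut and finish while holding it there, steady, with the fingers still on the bar. Leave the yellow tape, the green box and the solder spool where they are.

Things in the scene. Friction and masses are not known exactly. Their poses are not given: they have to be found in the camera images.
- cleaner: White bench-top ultrasonic cleaner (dry), fixed to the desk, 180 (x) x 280 (y) x 120 mm high with hollow steel tank. Origin at the centre of its underside; its x axis points away from the robot (front panel at -x), y to its left, z up. It stands turned by up to 0.35 rad about the vertical. The steel lid covers the tank, its centre 25 mm left of the middle; the lock's strip lies along the right side (y -140 to -85 mm), its top 120 mm above the desk.
- lock (a joint): Travel of the transport lock, in m: about 0 to 0.008 at the start (locked, at the front, beside a red dot), 0.045 at its end stop at the back, beside a green dot. It slides along the cleaner's +x axis against about 1.5 N of friction and stays where it is left. Until it has moved more than about 25 mm its steel tongue (at the left of the grip) lies over an ear of the lid and keeps the lid shut.
- lock_top (a point): Middle of the top face of the lock's orange grip block, 166 mm above the desk. The block is 28 mm along the cleaner's x, 20 mm along its y, and stands 45 mm tall over the strip; the 24 x 10 mm tongue projects to its left (cleaner +y), 10 to 15 mm above the strip. Free room before and behind the block along the strip; the shut lid's side edge lies 23 mm to the left of the block and its top reaches 11 mm above the strip.
- lid (a joint): Opening angle of the lid, in rad: 0 shut, 0.873 is 50 degrees, 1.75 the stop. It turns freely about the hinge at its far edge and falls shut under its own weight (0.25 to 0.5 kg).
- lid_handle (a point): Middle of the lid's handle: a straight round black bar, 12 mm thick, 120 mm long along the cleaner's y axis, carried by two arms at its ends 39 mm clear in front of the lid's edge and 34 mm clear in front of the cleaner's front wall. 126.5 mm above the desk when the lid is shut. Fingers can pass down before and behind the bar, and the round bar can turn between them as the lid swings.
- lid_hinge (a point): Middle of the lid's hinge axis, which runs along the cleaner's y axis, 120.5 mm above the desk. With the lid shut the handle's middle lies 212 mm in front of it (cleaner -x) and 6 mm higher; opening swings the handle up and back about this axis.
- tape_yellow: Roll of yellow tape, 52 mm across, 36 mm high, standing free to the left of the cleaner. Origin: centre of its underside. A bystander.
- green_box: Small green plastic box, 57 x 97 x 28 mm, standing free to the left of the cleaner, behind the tape. Origin: centre of its underside. A bystander.
- solder_spool: Black and white spool of solder, 41 mm across, 22 mm high, standing free to the right of the cleaner. Origin: centre of its underside. A bystander.

How it is judged:
By the outcome, as a careful person would: the job done as asked, in the order asked, and still so for the second after the job is handed in, while the arm keeps its last pose, push and grip.
It also fails if it takes over 45 s, if anything falls off the work surface, if the arm or the gripper's body presses on something with over 40 N, if the wrist force passes 120 N, or if a joint passes its speed limit or range.

## Working session

There is one attempt and no reset: what is moved stays moved. The work goes in short steps, Python scripts to look and compute and a tool call to move; the robot and the scene stay as the last step left them, time stands still between calls to the robot, and variables do not carry over. Pictures are saved under pics/ and viewed, at most 10 in all, crops included, and the job is handed in when it is done.

Besides the shell and the picture viewer there is one more tool, called after "Request:" as name([rows], argument=value, ...), one row to a line, values as JSON. jog_arm: Moves the arm, as the interface text tells. Its arguments: {"type":"object","properties":{"hand":{"type":"array"},"travel":{"type":"array"},"yaw":{"type":"array"},"grip_force":{"type":"number"}},"required":["hand","travel","yaw"]}

```bash
mkdir -p pics; python3 - <<'E'
from rig import env
import cv2,numpy as np
for n in("side","top"):
    im=env.get_image(n);cv2.imwrite(f"pics/{n}0.png",im[:,:,::-1])
    c=env.calibration(n);print(n,c["fx"],c["cx"],c["cy"],np.round(c["position"],3),np.round(c["rotation"],3).tolist())
o=env.observe();print(env.finger_overhang,o["time_s"],o["position"],o["tool_rot"],o["grip_width"])
E
```

```text
side 386.01573057979624 287.75159906842646 208.60389969475128 [ 0.212 -0.67   0.554] [[0.913, -0.182, 0.366], [-0.408, -0.38, 0.83], [-0.012, -0.907, -0.421]]
top 422.0005122108667 277.55223207329357 213.9753250470842 [0.274 0.214 1.021] [[-0.153, -0.933, 0.326], [-0.988, 0.141, -0.06], [0.01, -0.331, -0.943]]
0.017 0.1 [0.17434576 0.52137858 0.24777665] [[-9.48339675e-01  3.17255987e-01 -7.07220001e-04]
 [ 3.17256616e-01  9.48339074e-01 -1.11357808e-03]
 [ 3.17395048e-04 -1.28042050e-03 -9.99999130e-01]] 0.08547184178050142
```

View pics/side0.png

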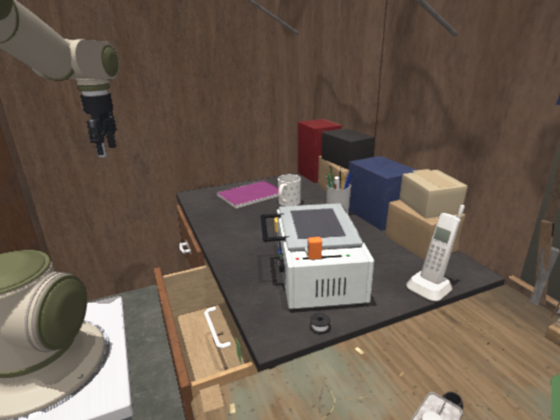

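View pics/top0.png

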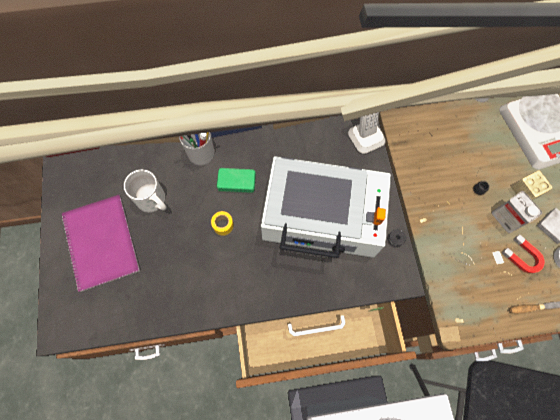

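Side view: orange lock at about (314,247), handle bar left of the lid at about x 265–285. Top view: lock at about (381,214), bar from about (282,250) to (338,255). I'll enlarge both for precise pixels.

```bash
cat > h.py <<'E'
import numpy as np,cv2
from rig import env
def ray(n,u,v):
    c=env.calibration(n);d=np.array(c["rotation"])@[(u-c["cx"])/c["fx"],(v-c["cy"])/c["fy"],1]
    return np.array(c["position"]),d/np.linalg.norm(d)
def plane(n,u,v,z):
    p,d=ray(n,u,v);return p+d*(z-p[2])/d[2]
def tri(a,b):
    p,d=ray("side",*a);q,e=ray("top",*b)
    s=np.linalg.lstsq(np.c_[d,-e],q-p,rcond=None)[0]
    A=p+s[0]*d;B=q+s[1]*e;return (A+B)/2,np.linalg.norm(A-B)
def proj(n,P):
    c=env.calibration(n);x=np.array(c["rotation"]).T@(np.array(P)-c["position"]);return x[0]/x[2]*c["fx"]+c["cx"],x[1]/x[2]*c["fy"]+c["cy"]
E
python3 - <<'E'
import cv2,numpy as np
s=cv2.imread("pics/side0.png")[190:310,250:380];t=cv2.imread("pics/top0.png")[150:270,260:410]
a=cv2.resize(s,None,fx=5,fy=5,interpolation=cv2.INTER_CUBIC);b=cv2.resize(t,None,fx=5,fy=5,interpolation=cv2.INTER_CUBIC)
cv2.imwrite("pics/s1.png",a);cv2.imwrite("pics/t1.png",b)
E
```

```text
(no output)
```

View pics/s1.png

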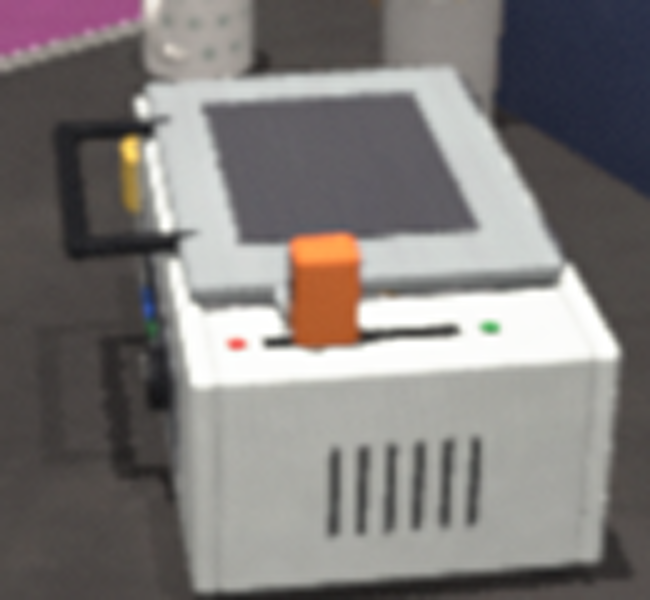

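View pics/t1.png

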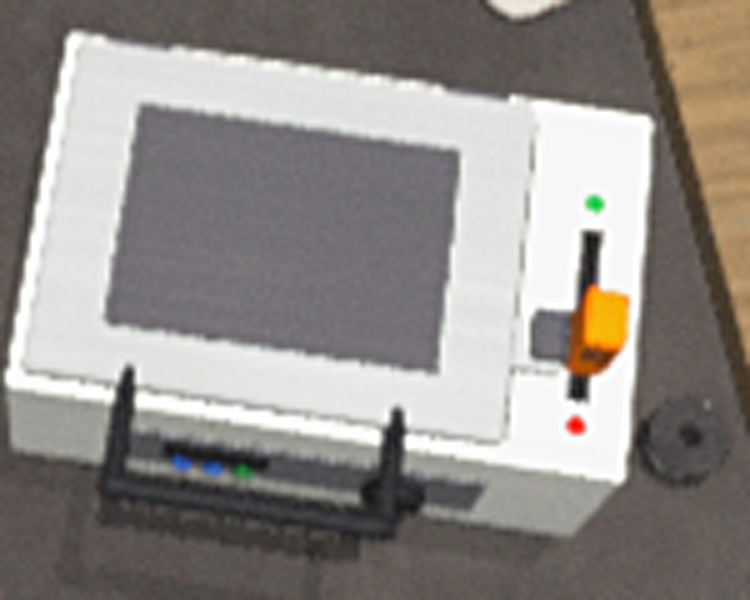

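The crops show the lock top at side (315,239)/top (381.4,213.5), the red dot at side (297.4,258.8)/top (375.2,235), and the green dot at side (348,255.6)/top (379,190.8). The bar ends are at side (263.5,216) and (265.4,240), top (281.4,247.8) and (338,255).

```bash
python3 - <<'E'
from h import *
P={}
for k,a,b in[("lock",(315,239.2),(381.4,213.7)),("red",(297.4,258.8),(375.2,235)),("green",(348,255.6),(379,190.8)),("barL",(263.5,216),(281.4,247.8)),("barR",(265.4,240),(338,255))]:
    p,e=tri(a,b);P[k]=p;print(k,p.round(4),round(e,4))
d=P["green"]-P["red"];print("yaw dots",np.arctan2(d[1],d[0]),np.linalg.norm(d))
b=P["barL"]-P["barR"];print("yaw bar",np.arctan2(-b[0],b[1]),np.linalg.norm(b),(P["barL"]+P["barR"])/2)
for n,u,v in(("top",375.2,235),("top",379,190.8),("side",297.4,258.8),("side",348,255.6)):print(n,plane(n,u,v,.12).round(4))
# orange mask / spool bounding
E
```

```text
lock [ 0.5389 -0.0619  0.1643] 0.0027
red [ 0.505  -0.0504  0.1202] 0.0018
green [ 0.6076 -0.0837  0.1196] 0.0012
barL [0.5081 0.1608 0.125 ] 0.0056
barR [0.4704 0.0422 0.1262] 0.0
yaw dots -0.31322697046499326 0.10791433296056206
yaw bar -0.30739867519696934 0.12443587575102909 [0.48926284 0.10154779 0.12561844]
top [ 0.5041 -0.0502  0.12  ]
top [ 0.6069 -0.0833  0.12  ]
side [ 0.5061 -0.05    0.12  ]
side [ 0.608  -0.0841  0.12  ]
```

Request:
jog_arm([
  [0.024,-0.039,0],
  [0.024,-0.039,0],
  [0.024,-0.039,0],
  [0.024,-0.039,0],
  [0.024,-0.039,0],
], hand=[0.06,0.06,0.06,0.06,0.06], yaw=[-0.104,-0.104,-0.104,-0.104,-0.104], grip_force=25)

```text
time_s: 0.72
position: [0.2949, 0.3252, 0.2482]
tool_rot: [[-0.663, 0.749, -0.0], [0.749, 0.663, -0.0], [0.0, -0.0, -1.0]]
ft_force: [0.7, 0.6, 0.4]
grip_width: 0.0599
gripper_force: 0.0
```

Request:
jog_arm([
  [0.024,-0.039,0],
  [0.024,-0.039,0],
  [0.024,-0.039,0],
  [0.024,-0.039,0],
  [0.024,-0.039,0],
], hand=[0.06,0.06,0.06,0.06,0.06], yaw=[-0.104,-0.104,-0.104,-0.104,-0.104])

```text
time_s: 1.35
position: [0.4149, 0.1302, 0.2482]
tool_rot: [[-0.203, 0.979, -0.0], [0.979, 0.203, 0.0], [0.0, -0.0, -1.0]]
ft_force: [0.0, 1.4, -0.3]
grip_width: 0.0601
gripper_force: 0.0
```

Request:
jog_arm([
  [0.024,-0.039,0],
  [0.024,-0.039,0],
  [0.024,-0.039,0],
  [0.024,-0.039,0],
  [0,0,0],
], hand=[0.06,0.06,0.06,0.06,0.06], yaw=[-0.104,-0.104,-0.104,-0.104,-0.104])

```text
time_s: 1.98
position: [0.5115, -0.0269, 0.2475]
tool_rot: [[0.313, 0.95, -0.001], [0.95, -0.313, -0.0], [-0.0, -0.001, -1.0]]
ft_force: [0.1, 0.4, 0.4]
grip_width: 0.0605
gripper_force: 0.0
```

Request:
jog_arm([
  [0.0275,-0.035,0],
  [0,0,-0.025],
  [0,0,-0.025],
  [0,0,0],
  [0,0,0],
], hand=[0.06,0.06,0.06,0.06,0.06], yaw=[0.006,0,0,0,0])

```text
time_s: 2.6
position: [0.5383, -0.0595, 0.1992]
tool_rot: [[0.301, 0.954, 0.001], [0.954, -0.301, -0.0], [-0.0, 0.001, -1.0]]
ft_force: [1.0, 0.1, 0.0]
grip_width: 0.0601
gripper_force: 0.0
```

```bash
python3 - <<'E'
from h import *
s=env.get_image("side")[:,:,::-1][190:290,260:380];t=env.get_image("top")[:,:,::-1][130:230,320:440]
cv2.imwrite("pics/a2.png",np.hstack([cv2.resize(i,(400,333),interpolation=2) for i in(s,t)]))
print(env.observe()["position"])
E
```

```text
[ 0.53835945 -0.05944503  0.19944317]
```

View pics/a2.png

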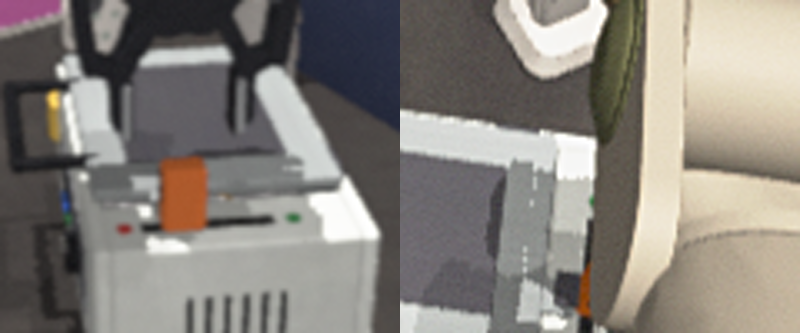

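The side view shows the fingers (crop x≈127 and 240) straddling the block (x≈185), so I'll descend.

Request:
jog_arm([
  [0,-0.0025,0],
  [0,0,-0.02],
  [0,0,-0.015],
  [0,0,-0.012],
  [0,0,0],
], hand=[0.06,0.06,0.06,0.06,0.06], yaw=[-0.006,0,0,0,0])

```text
time_s: 3.32
position: [0.5378, -0.0619, 0.1509]
tool_rot: [[0.307, 0.952, -0.001], [0.952, -0.307, 0.0], [0.0, -0.001, -1.0]]
ft_force: [-0.3, -0.4, -0.1]
grip_width: 0.0602
gripper_force: 0.0
```

Request:
jog_arm([
  [0,0,0],
  [0,0,0],
  [0,0,0],
  [0,0,0],
  [0,0,0],
], hand=[0.015,0.015,0.015,0.015,0.015], yaw=[0,0,0,0,0], grip_force=25)

```text
time_s: 3.95
position: [0.5383, -0.062, 0.152]
tool_rot: [[0.307, 0.952, 0.001], [0.952, -0.307, -0.001], [-0.0, 0.002, -1.0]]
ft_force: [0.2, 0.9, 7.0]
grip_width: 0.0278
gripper_force: 30.3
```

Request:
jog_arm([
  [0.0067,-0.0021,0],
  [0.0067,-0.0021,0],
  [0.0067,-0.0021,0],
  [0.0067,-0.0021,0],
  [0.0067,-0.0021,0],
], hand=[0.015,0.015,0.015,0.015,0.015], yaw=[0,0,0,0,0])

```text
time_s: 4.58
position: [0.5717, -0.0727, 0.152]
tool_rot: [[0.307, 0.952, 0.001], [0.952, -0.307, -0.001], [-0.001, 0.001, -1.0]]
ft_force: [-1.8, -1.3, 6.5]
grip_width: 0.0279
gripper_force: 30.5
```

Request:
jog_arm([
  [0.002,-0.0006,0],
  [0.002,-0.0006,0],
  [0,0,0],
  [0,0,0],
  [0,0,0],
], hand=[0.015,0.015,0.015,0.015,0.015], yaw=[0,0,0,0,0])

```text
time_s: 5.2
position: [0.5757, -0.074, 0.152]
tool_rot: [[0.307, 0.952, 0.001], [0.952, -0.307, -0.001], [-0.001, 0.002, -1.0]]
ft_force: [-0.8, -1.3, 5.8]
grip_width: 0.0276
gripper_force: 30.5
```

Moved about 39 mm with only friction. I'll creep on to the stop.

Request:
jog_arm([
  [0.002,-0.0006,0],
  [0,0,0],
  [0.001,-0.0003,0],
  [0,0,0],
  [0,0,0],
], hand=[0.015,0.015,0.015,0.015,0.015], yaw=[0,0,0,0,0])

```text
time_s: 5.82
position: [0.5786, -0.075, 0.1521]
tool_rot: [[0.307, 0.952, 0.001], [0.952, -0.307, -0.001], [-0.001, 0.001, -1.0]]
ft_force: [-1.5, -1.3, 5.9]
grip_width: 0.0273
gripper_force: 30.5
```

Request:
jog_arm([
  [0.0015,-0.0005,0],
  [0,0,0],
  [0.0015,-0.0005,0],
  [0,0,0],
  [0,0,0],
], hand=[0.015,0.015,0.015,0.015,0.015], yaw=[0,0,0,0,0])

```text
time_s: 6.45
position: [0.579, -0.0751, 0.152]
tool_rot: [[0.307, 0.952, -0.006], [0.952, -0.307, 0.001], [-0.001, -0.006, -1.0]]
ft_force: [-14.4, 1.0, 14.0]
grip_width: 0.0275
gripper_force: 31.5
```

Reached the end stop: the force rose to 14 N. Next I release and lift.

Request:
jog_arm([
  [-0.002,0.0006,0],
  [0,0,0],
  [0,0,0.03],
  [0,0,0.035],
  [-0.005,0.02,0.02],
], hand=[0.055,0.055,0.055,0.055,0.055], yaw=[0,0,0,0,0])

```text
time_s: 7.08
position: [0.5751, -0.0557, 0.2377]
tool_rot: [[0.308, 0.951, 0.002], [0.951, -0.308, -0.001], [-0.0, 0.002, -1.0]]
ft_force: [-0.3, 0.4, -0.1]
grip_width: 0.0548
gripper_force: 0.0
```

```bash
python3 - <<'E'
from h import *
print(env.observe()["position"])
for n,a,b in(("side",(263.5,216),(265.4,240)),("top",(281.4,247.8),(338,255))):
    A,B=plane(n,*a,.1265),plane(n,*b,.1265);print(n,A.round(4),B.round(4),((A+B)/2).round(4))
im=cv2.imread("pics/side0.png").astype(int).sum(2);t=cv2.imread("pics/top0.png").astype(int).sum(2)
# bar centre: side row profile, top column profile
for r in(222,228,234):print("side",r,im[r,254:276])
for c in(300,310,320):print("top",c,t[240:264,c])
E
```

```text
[ 0.57510463 -0.05568127  0.23770385]
side [0.5102 0.1587 0.1265] [0.4703 0.0418 0.1265] [0.4902 0.1003 0.1265]
top [0.5049 0.1616 0.1265] [0.4704 0.0423 0.1265] [0.4876 0.1019 0.1265]
side 222 [217 211 205 207 208 213 202 153 118 115 109 124 190 214 216 217 219 214
 210 227 288 385]
side 228 [215 210 215 217 222 221 217 177 129 110 113 113 146 208 231 229 231 227
 221 215 257 317]
side 234 [240 238 239 239 242 236 243 227 166 120 113 112 111 153 203 221 223 216
 216 216 221 215]
top 300 [106  91 184 275 370 370 251 161 143 181 186 132 179 208 175 170 161 194
 227 265 257 261 262 263]
top 310 [228 146  82 101 215 335 412 352 149 136 173 195 151 140 234 243 178 182
 178 213 248 259 253 253]
top 320 [498 399 248 238 241 250 277 397 439 310 174 158 192 194 143 187 192 182
 200 180 188 250 270 263]
```

Request:
jog_arm([
  [-0.0215,0.0392,0],
  [-0.0215,0.0392,0],
  [-0.0215,0.0392,0],
  [-0.0215,0.0392,0],
  [0,0,0],
], hand=[0.036,0.036,0.036,0.036,0.036], yaw=[0,0,0,0,0])

```text
time_s: 7.7
position: [0.4874, 0.1039, 0.2365]
tool_rot: [[0.304, 0.953, 0.0], [0.953, -0.304, 0.0], [0.0, -0.0, -1.0]]
ft_force: [0.8, -0.5, -0.2]
grip_width: 0.0361
gripper_force: 0.0
```

Request:
jog_arm([
  [0,0,-0.03],
  [0,0,-0.04],
  [0,0,0],
  [0,0,0],
  [0,0,0],
], hand=[0.036,0.036,0.036,0.036,0.036], yaw=[0,0,0,0,0])

```text
time_s: 8.32
position: [0.4893, 0.1017, 0.1677]
tool_rot: [[0.307, 0.952, 0.003], [0.952, -0.307, -0.0], [0.001, 0.003, -1.0]]
ft_force: [0.1, -0.4, -0.3]
grip_width: 0.0363
gripper_force: 0.0
```

```bash
python3 - <<'E'
from h import *
S=env.get_image("side")[:,:,::-1];T=env.get_image("top")[:,:,::-1]
cv2.imwrite("pics/a3.png",np.hstack([cv2.resize(S[180:280,240:360],(400,333),interpolation=2),cv2.resize(T[150:270,270:414],(400,333),interpolation=2)]))
print(env.observe()["position"])
E
```

```text
[0.48893672 0.10178713 0.16735328]
```

View pics/a3.png

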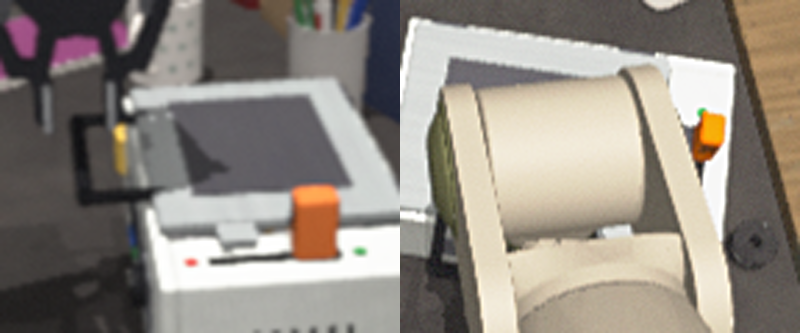

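The lock is now at the back beside the green dot, with its slot empty in front. The fingertips (crop x≈46 and 112) are centred over the bar (x≈80), so I'll descend and grip.

Request:
jog_arm([
  [0,0,-0.012],
  [0,0,-0.012],
  [0,0,-0.01],
  [0,0,-0.01],
  [0,0,0],
], hand=[0.036,0.036,0.036,0.036,0.036], yaw=[0,0,0,0,0])

```text
time_s: 9.05
position: [0.4881, 0.1019, 0.1215]
tool_rot: [[0.307, 0.952, -0.002], [0.952, -0.307, 0.0], [-0.0, -0.002, -1.0]]
ft_force: [-0.3, -0.2, 0.5]
grip_width: 0.0365
gripper_force: 0.0
```

Request:
jog_arm([
  [0,0,0],
  [0,0,0],
  [0,0,0],
  [0,0,0],
  [0,0,0],
], hand=[0.002,0.002,0.002,0.002,0.002], yaw=[0,0,0,0,0], grip_force=30)

```text
time_s: 9.68
position: [0.4889, 0.1018, 0.1227]
tool_rot: [[0.307, 0.952, 0.001], [0.952, -0.307, -0.0], [0.0, 0.001, -1.0]]
ft_force: [3.3, -1.3, 2.1]
grip_width: 0.0108
gripper_force: 29.5
```

Request:
jog_arm([
  [0.0005,-0.0002,0.0092],
  [0.0009,-0.0003,0.0092],
  [0.0012,-0.0004,0.0092],
  [0.0016,-0.0005,0.0091],
  [0.002,-0.0006,0.009],
], hand=[0.002,0.002,0.002,0.002,0.002], yaw=[0,0,0,0,0])

```text
time_s: 10.3
position: [0.4949, 0.0998, 0.1682]
tool_rot: [[0.307, 0.952, 0.0], [0.952, -0.307, 0.0], [0.0, 0.0, -1.0]]
ft_force: [6.5, -0.3, -4.1]
grip_width: 0.0108
gripper_force: 29.6
```

Request:
jog_arm([
  [0.0024,-0.0008,0.0089],
  [0.0027,-0.0009,0.0088],
  [0.003,-0.001,0.0087],
  [0.0034,-0.0011,0.0085],
  [0.0038,-0.0012,0.0084],
], hand=[0.002,0.002,0.002,0.002,0.002], yaw=[0,0,0,0,0])

```text
time_s: 10.92
position: [0.5098, 0.0949, 0.2117]
tool_rot: [[0.307, 0.952, -0.001], [0.952, -0.307, 0.0], [-0.0, -0.001, -1.0]]
ft_force: [2.4, 1.4, -2.4]
grip_width: 0.0105
gripper_force: 29.2
```

Rising smoothly, with light forces.

Request:
jog_arm([
  [0.0041,-0.0013,0.0082],
  [0.0045,-0.0014,0.008],
  [0.0048,-0.0015,0.0078],
  [0.0051,-0.0017,0.0075],
  [0.0054,-0.0017,0.0073],
], hand=[0.002,0.002,0.002,0.002,0.002], yaw=[0,0,0,0,0])

```text
time_s: 11.55
position: [0.533, 0.0875, 0.2509]
tool_rot: [[0.307, 0.952, -0.003], [0.952, -0.307, 0.001], [-0.0, -0.003, -1.0]]
ft_force: [-7.9, 4.3, 2.9]
grip_width: 0.0111
gripper_force: 29.2
```

Request:
jog_arm([
  [0.0057,-0.0018,0.007],
  [0.006,-0.0019,0.0068],
  [0.0063,-0.002,0.0065],
  [0.0066,-0.0021,0.0062],
  [0.0068,-0.0022,0.0059],
], hand=[0.002,0.002,0.002,0.002,0.002], yaw=[0,0,0,0,0])

```text
time_s: 12.18
position: [0.5643, 0.0775, 0.2846]
tool_rot: [[0.307, 0.952, -0.001], [0.952, -0.307, 0.0], [-0.0, -0.001, -1.0]]
ft_force: [-11.0, 3.6, 9.8]
grip_width: 0.0107
gripper_force: 29.9
```

Request:
jog_arm([
  [0,0,0],
  [0,0,0],
  [0,0,0],
  [0,0,0],
  [0,0,0],
], hand=[0.002,0.002,0.002,0.002,0.002], yaw=[0,0,0,0,0])

```text
time_s: 12.8
position: [0.5643, 0.0776, 0.2846]
tool_rot: [[0.307, 0.952, -0.0], [0.952, -0.307, 0.0], [-0.0, -0.0, -1.0]]
ft_force: [-11.2, 2.6, 10.2]
grip_width: 0.0105
gripper_force: 30.0
```

```bash
python3 - <<'E'
from h import *
S=env.get_image("side")[:,:,::-1];T=env.get_image("top")[:,:,::-1]
cv2.imwrite("pics/a4.png",np.hstack([cv2.resize(S[130:280,240:360],(440,550),interpolation=2),cv2.resize(T[150:270,324:414],(360,550),interpolation=2)]))
o=env.observe();print(o["time_s"],o["position"],o["ft_force"],o["qvel"].round(3) if hasattr(o["qvel"],"round") else o["qvel"])
E
```

```text
12.9 [0.56427013 0.0775334  0.2845557 ] [-10.47258133   3.01781184  10.68119905] [ 0.02  -0.013 -0.021 -0.044  0.029  0.114]
```

View pics/a4.png

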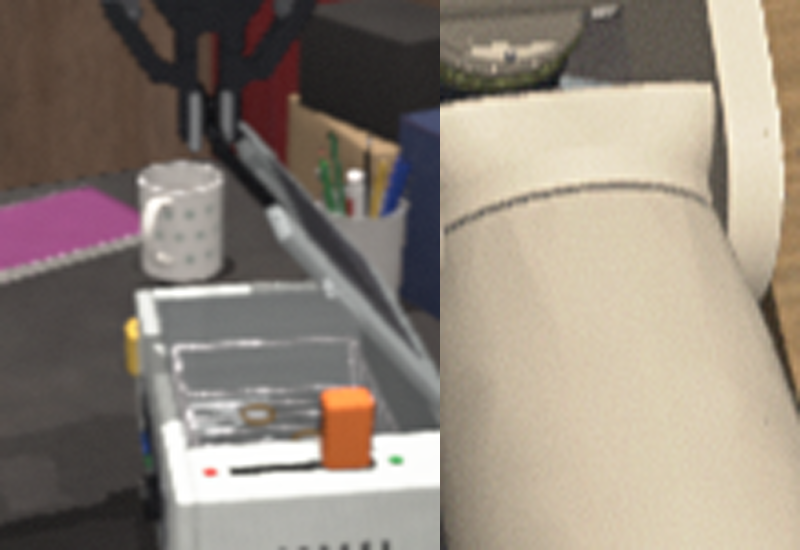

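The lid is up, the fingers are on the bar at crop (212,115), and the lock is still at the back. As a check, I'll get the angle from the near handle arm (crop (213,118) to (270,200)) by casting rays onto its vertical plane. I'll also ease the radial push of about 15 N.

Request:
jog_arm([
  [-0.0006,0.0002,0.0008],
  [0,0,0],
  [0,0,0],
  [0,0,0],
  [0,0,0],
], hand=[0.002,0.002,0.002,0.002,0.002], yaw=[0,0,0,0,0])

```text
time_s: 13.52
position: [0.5642, 0.0775, 0.2846]
tool_rot: [[0.307, 0.952, -0.0], [0.952, -0.307, -0.0], [-0.0, -0.0, -1.0]]
ft_force: [-6.8, 1.4, 6.3]
grip_width: 0.0111
gripper_force: 29.6
```

```bash
python3 - <<'E'
from h import *
ex=np.array([.952,-.307,0]);ey=np.array([.307,.952,0])
A=np.array([.4704,.0422,.1265]);m=np.array([.489,.101,.1265])
H=m+.212*ex-[0,0,.006]
def onp(u,v,y):
    p,d=ray("side",u,v);return p+d*((y-p@ey)/(d@ey))
f=lambda x,y:(240+x*120/440,130+y*150/550)
for y in (A@ey,A@ey+.006):
    B=onp(*f(213,118),y);C=onp(*f(270,200),y)
    for P in(B,C):
        r=P-H;print(P.round(3),"rad",np.hypot(r@ex,r[2]).round(4),"ang",np.degrees(np.arctan2(r[2],-r@ex)).round(1)-1.6)
    r=B-C;print("slope",np.degrees(np.arctan2(r[2],-r@ex)).round(1))
# expected pixels for lid angles, bar near end & middle
for t in(46,48,50,52,54):
    a=np.radians(t+1.62);off=.2121*(-np.cos(a)*ex+np.array([0,0,np.sin(a)]))
    P=H+(A@ey-H@ey)*ey+off
    u,v=proj("side",P);print(t,"near end crop px",round((u-240)*440/120),round((v-130)*550/150))
E
```

```text
[0.541 0.019 0.305] rad 0.2303 ang 51.699999999999996
[0.573 0.009 0.254] rad 0.1692 ang 50.4
slope 57.0
[0.544 0.025 0.303] rad 0.2282 ang 51.6
[0.576 0.015 0.251] rad 0.1667 ang 50.1
slope 57.0
46 near end crop px 204 165
48 near end crop px 213 157
50 near end crop px 223 148
52 near end crop px 234 140
54 near end crop px 244 133
```

The arm root gives 50.1–50.4°. One closer look will settle the bar end.

```bash
python3 - <<'E'
from h import *
S=env.get_image("side")[:,:,::-1]
cv2.imwrite("pics/a5.png",cv2.resize(S[145:205,285:345],(600,600),interpolation=2))
ex=np.array([.952,-.307,0]);ey=np.array([.307,.952,0]);m=np.array([.489,.101,.1265]);H=m+.212*ex-[0,0,.006]
for t in(48,50,52):
  for rr in(.2121,.167):
    a=np.radians(t+1.62);u,v=proj("side",H-.060*ey+rr*(-np.cos(a)*ex+np.array([0,0,np.sin(a)])));print(t,rr,round((u-285)*10),round((v-145)*10))
E
```

```text
48 0.2121 131 275
48 0.167 266 420
50 0.2121 158 252
50 0.167 287 403
52 0.2121 186 230
52 0.167 309 386
```

View pics/a5.png

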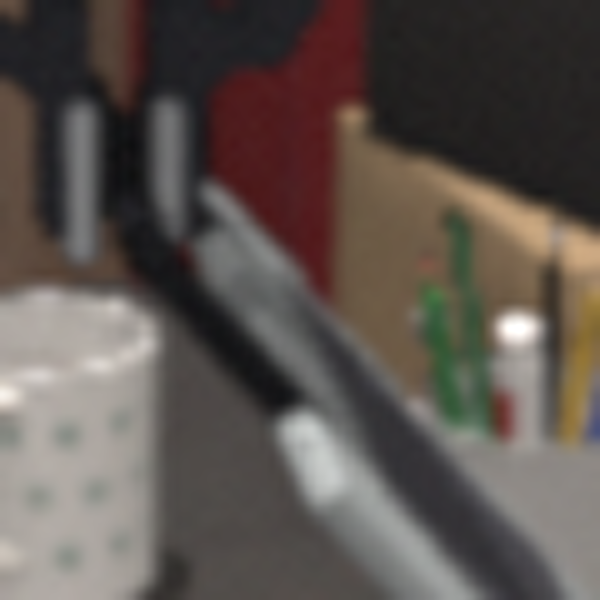

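The bar's near end is at about (152,250) and the arm root at about (285,402). The 50° prediction was (158,252) and (287,403), so the lid is at 50°. Handing in.

```bash
python3 -c "
from rig import env
print(env.close_job())"
```

```text
the job is handed in; nothing more can be done
None
```

The transport lock is at its rear end stop, and I handed the job in with the lid held at about 50° from shut and the fingers still on the bar; I made no contact with the tape, box or spool.

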